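# Charge the test well with fuses from a flap-front caddy

## Task

Load the test well with every fuse: turn the swing tab aside, lift the cover plate out of its frame and lay it flat on the rubber mat, then tip the fuse caddy over the well just far enough that its flap swings open and its fuses slide out into the pit (never past pointing straight down), and stand the empty caddy back upright on the bench. Put the fuses lying loose on the bench into the pit too; once all are in and the caddy stands again, lay the cover back flat in its frame and turn the tab back over it. Leave the orange carrier, the brass contact and the rubber boot where they are.

Things in the scene. Friction and masses are not known exactly. Their poses are not given: they have to be found in the camera images.
- well: Test well: aluminium box fixed to the bench, 152 x 152 mm, 58 mm tall, with a pad 20 mm deep, 70 mm long and as tall on its -x (robot-side) face. Origin at the centre of its underside, z up. Square pit 110 x 110 mm inside, floor 5 mm up, walls along its x and y. At 52 mm up the pit widens to a rebate 128 x 128 mm, 6 mm deep, in which the cover lies on a ledge.
- tab (a joint): Angle of the swing tab, rad: 0 (its stop) = pointing straight in over the cover (along the well's +x); grows anticlockwise seen from above, to a stop at 1.75; at 1.57 it lies along the near rim (towards the well's +y), and from 1.3 on it is clear of the cover. Stays where it is left (friction about 0.04 N m).
- tab_pivot (a point): Point on the upright axis of the swing tab, 81 mm from the well centre towards its -x, 87 mm above the bench. The tab is a dark steel bar 52 mm long, 14 mm wide, 6 mm thick, its top 66 mm above the bench and 3 mm clear of the cover; it reaches 45 mm out from the axis.
- tab_post (a point): Upright round steel post on the tab, 10 mm in diameter, 35 mm out from the tab's axis, standing from 66 to 96 mm above the bench; this point is at 87 mm. Pinch or push it to turn the tab.
- cover_grip (a point): Cover plate: steel, 122 x 122 mm, 5 mm thick, 250 g, with an upright black rib grip at its centre, 12 mm thick (cover x), 50 mm long (cover y), rising 26 mm above the plate. This point is in the rib, 20 mm above the plate's underside; x, y, z as the cover, z up. Seated, it lies 72 mm above the bench over the well centre, with 3 mm play on each side; it fits either way round.
- mat: Black rubber mat fixed on the bench, 140 x 140 mm, 3 mm thick, empty; origin at the centre of its underside.
- caddy_grip (a point): Fuse caddy: grey plastic box 80 mm long (x), 62 mm wide (y), 46 mm tall, 160 g, walls 3 mm, loose on the bench, roof partly open so that the fuses are seen from above. This point is at its middle, 23 mm above its underside; z up, flap end at -x (towards the robot). Grasp it over its two parallel sides, 62 mm apart. The fuses slide out when the flap end is tipped down by 0.3 to 0.5 rad.
- caddy_mouth (a point): Sill of the caddy's mouth under the flap: middle of the inner floor's edge at the -x end, 40 mm from the middle of the caddy and 3 mm above its underside.
- flap (a joint): Angle of the steel flap that closes the caddy's -x end, rad: hinged along the top edge, it hangs shut (0) by its own weight and hangs open when that end is tipped down; grows outward, to 1.7.
- fuse1_c (a point): Fuse that starts inside the caddy (may be absent): square-bodied white ceramic fuse with silver end caps, 45 x 14 x 14 mm, 30 g; this point is its centre, its x axis runs along its length.
- fuse2_c (a point): Fuse that starts inside the caddy (may be absent): square-bodied white ceramic fuse with silver end caps, 45 x 14 x 14 mm, 30 g; this point is its centre, its x axis runs along its length.
- fuse3_c (a point): Fuse that starts inside the caddy (may be absent): square-bodied white ceramic fuse with silver end caps, 45 x 14 x 14 mm, 30 g; this point is its centre, its x axis runs along its length.
- fuse4_c (a point): Fuse that starts lying loose on the bench (may be absent): square-bodied white ceramic fuse with silver end caps, 45 x 14 x 14 mm, 30 g; this point is its centre, its x axis runs along its length.
- fuse5_c (a point): Fuse that starts lying loose on the bench (may be absent): square-bodied white ceramic fuse with silver end caps, 45 x 14 x 14 mm, 30 g; this point is its centre, its x axis runs along its length.
- carrier: Bystander: orange holder carrier, 50 x 90 mm, 38 mm tall, origin under its centre. Leave alone.
- contact: Bystander: brass contact, 45 x 22 mm, 26 mm tall, origin under its centre. Leave alone.
- boot: Bystander: black rubber boot, round, 42 mm wide, 46 mm tall, origin under its centre. Leave alone.
There are look-alikes about, which are no part of the job. Of the things shaped like the well, the aluminium one is meant.

How it is judged:
On the way, in this order (a step that is already met when the one before it is completed fails the run):
1. the tab is turned aside, clear of the cover, with the cover still in its frame (value of joint tab above 1.3 rad and horizontal distance between cover_grip and well below 0.006 m and z of cover_grip in the frame of well between 0.068 and 0.076 m and angle between cover_grip's own z axis and vertical below 0.04 rad), for 0.2 s.
2. the cover lies flat on the mat, let go (horizontal distance between cover_grip and mat below 0.06 m and height (world z) of cover_grip below 0.028 m and angle between cover_grip's own z axis and vertical below 0.1 rad and contact force between the fingers and cover below 0.2 N), for 0.2 s.
3. the caddy is tipped with its mouth over the well and its flap hangs open (angle between caddy_grip's own z axis and vertical above 0.25 rad and value of joint flap above 0.15 rad and horizontal distance between caddy_mouth and well below 0.075 m), for 0.2 s.
4. every fuse is in the pit and the caddy stands upright on the bench, with the cover still off (x of fuse1_c in the frame of well between -0.055 and 0.055 m and y of fuse1_c in the frame of well between -0.055 and 0.055 m and z of fuse1_c in the frame of well between 0.005 and 0.052 m and x of fuse2_c in the frame of well between -0.055 and 0.055 m and y of fuse2_c in the frame of well between -0.055 and 0.055 m and z of fuse2_c in the frame of well between 0.005 and 0.052 m and x of fuse3_c in the frame of well between -0.055 and 0.055 m and y of fuse3_c in the frame of well between -0.055 and 0.055 m and z of fuse3_c in the frame of well between 0.005 and 0.052 m and x of fuse4_c in the frame of well between -0.055 and 0.055 m and y of fuse4_c in the frame of well between -0.055 and 0.055 m and z of fuse4_c in the frame of well between 0.005 and 0.052 m and x of fuse5_c in the frame of well between -0.055 and 0.055 m and y of fuse5_c in the frame of well between -0.055 and 0.055 m and z of fuse5_c in the frame of well between 0.005 and 0.052 m and height (world z) of caddy_grip below 0.028 m and angle between caddy_grip's own z axis and vertical below 0.1 rad and linear speed of caddy below 0.05 m/s and horizontal distance between cover_grip and well above 0.05 m), for 0.2 s.
5. the cover is back flat in its frame (horizontal distance between cover_grip and well below 0.006 m and z of cover_grip in the frame of well between 0.068 and 0.076 m and angle between cover_grip's own z axis and vertical below 0.04 rad and value of joint tab above 0.8 rad), for 0.2 s.
At the end, for the whole second after the job is handed in: Every fuse present has its centre inside the 110 mm pit, under the cover; the cover lies flat in its frame (within 6 mm of centre, rib point 68 to 76 mm up); the tab is turned back over it (below 0.4 rad); the caddy stands upright (within 0.1 rad) on the bench; all is at rest (x of fuse1_c in the frame of well between -0.055 and 0.055 m and y of fuse1_c in the frame of well between -0.055 and 0.055 m and z of fuse1_c in the frame of well between 0.005 and 0.052 m and x of fuse2_c in the frame of well between -0.055 and 0.055 m and y of fuse2_c in the frame of well between -0.055 and 0.055 m and z of fuse2_c in the frame of well between 0.005 and 0.052 m and x of fuse3_c in the frame of well between -0.055 and 0.055 m and y of fuse3_c in the frame of well between -0.055 and 0.055 m and z of fuse3_c in the frame of well between 0.005 and 0.052 m and x of fuse4_c in the frame of well between -0.055 and 0.055 m and y of fuse4_c in the frame of well between -0.055 and 0.055 m and z of fuse4_c in the frame of well between 0.005 and 0.052 m and x of fuse5_c in the frame of well between -0.055 and 0.055 m and y of fuse5_c in the frame of well between -0.055 and 0.055 m and z of fuse5_c in the frame of well between 0.005 and 0.052 m and height (world z) of caddy_grip below 0.028 m and angle between caddy_grip's own z axis and vertical below 0.1 rad and linear speed of each of caddy, cover below 0.05 m/s and horizontal distance between cover_grip and well below 0.006 m and z of cover_grip in the frame of well between 0.068 and 0.076 m and angle between cover_grip's own z axis and vertical below 0.04 rad and value of joint tab below 0.4 rad); the robot touches nothing.
It fails at once if the caddy is tipped past pointing straight down (angle between caddy_grip's own z axis and vertical above 1.75 rad).
It fails at once if the carrier is disturbed (moved over 20 mm) (distance of carrier from where it was at the start of the episode above 0.02 m).
It fails at once if the contact is disturbed (moved over 20 mm) (distance of contact from where it was at the start of the episode above 0.02 m).
It fails at once if the boot is disturbed (moved over 20 mm) (distance of boot from where it was at the start of the episode above 0.02 m).
Of fuse1, fuse2, fuse3 only 2 to 3 are there at a start; the rules pass over those that are not, and their reading is None.
Of fuse4, fuse5 only 1 to 2 are there at a start; the rules pass over those that are not, and their reading is None.
At some moment in a run one of fuse4, fuse5, caddy may be knocked a few centimetres aside while the robot is not near it.
It also fails if it takes over 210 s, if anything falls off the work surface, if the arm or the gripper's body presses on something with over 40 N, if the wrist force passes 120 N, or if a joint passes its speed limit or range.

## Robot

A 6-joint arm with a two-finger parallel gripper is mounted at the origin on the work surface. World frame = base frame: x ahead of the robot, y to its left, z up, the work surface at z = 0. Lengths are in m, angles in rad, forces in N, time in s.
With the tool pointing down it reaches from about 0.325 to 0.75 m from the base axis. Payload 7.6 kg.
Tool frame: the origin (TCP) lies between the finger pads; the fingertips stand 22 mm ahead of it and the grasp point (between the pads) lies 3 mm ahead of it (ctrl.tip_extent is the y of the fingertips in the tool frame, in m); y points along the fingers, z is the direction in which the jaws open and shut, and the axes are right-handed (so a half turn about y gives the same grasp; the last joint's range is limited). The gripper opens to 85 mm and grips with 20 to 120 N. Pads are 22 mm wide; open, the fingers measure 114 mm over their backs; the gripper's body (76 mm by 85 mm) begins 54 mm behind the grasp point. The pads swing forward as they close: fully open they stand 13 mm farther back than shut.
Start: joints at [-1.188, 0.052, 1.401, -0, 1.689, -0.07], TCP at [0.23, -0.472, 0.219] pointing down, gripper open.
Joint ranges: [-2.9, 2.9], [-0.91, 2.17], [0.12, 2.37], [-1.06, 4.2], [0.26, 2.73], [-2.93, 2.93]. Speed limits (rad/s): [2.57, 2.57, 3.01, 3.14, 3.14, 3.14].

## Interface

Orientations are given as [roll, pitch, yaw] about the fixed x, y, z axes, in that order (R = Rz(yaw) Ry(pitch) Rx(roll)).
In Python, from cell import ctrl gives the robot as it stands. Calls block until the motion is done:
- ctrl.move_pose(position, orientation): joint-space move of the TCP to a pose.
- ctrl.movel(position, rot=None, rate=0.15): straight line of the TCP; rot=None keeps the orientation; rate is the mean speed in m/s.
- ctrl.goto_joints(angles): joint-space move.
- ctrl.move_gripper(opening, grip_force=None): finger opening in m; grip_force is the grip in N (None keeps the last); returns when the fingers have stopped.
- ctrl.pause(seconds).
- ctrl.inverse_kinematics(position, orientation): joint angles nearest the present ones, or None.
- ctrl.read_state(): the state.
- ctrl.snapshot(name): name is "scene" or "side" or "wrist"; returns a dict with "image" (420x560x3 uint8, red, green, blue), "mtx" (3x3 intrinsics, pixels), "R" (3x3) and "t" (3): a world point X has camera coordinates R X + t. Camera axes: x right, y down, z forward; pixel columns grow to the right and rows downward; lengths in m; the calibration is good to about 2 mm. A picture is of the moment at which its call begins. There is no depth.
A pose or a line that the arm cannot do raises ctrl.IKError and nothing moves.
- ctrl.hand_in(): hands the job in, once; it reports no verdict.
The state is a dict: "time_s": time; "joints": joint angles; "qvel": joint speeds; "effort": joint torques, N m; "tool_pos": TCP position; "ee_rot": TCP orientation; "wrist_force": force on the tool from outside, world axes, zero at the start; "wrist_torque": the same for the moment, N m; "opening": finger opening in m.
Only numpy, scipy, OpenCV 4.12 (cv2) and the standard library are available. Lean on these libraries where they do the work, as an engineer would, in place of code of your own. Each camera call takes 0.05 s, during which the arm holds its last target. There are 200 camera calls.

## Working session

There is one attempt and no reset: what is moved stays moved. The work goes in short steps, each a Python script; the robot and the scene stay as the last script left them, time stands still between calls to the robot, and variables do not carry over. Pictures are saved under pics/ and viewed, about 12 in all and at most 16, crops included, and the job is handed in when it is done.

```bash
ls; mkdir -p pics; cat > h.py <<'E'
import numpy as np, cv2
from cell import ctrl
def save(cam,name,crop=None,scale=1):
    s=ctrl.snapshot(cam); im=s["image"]
    np.savez('pics/'+name+'.npz',**{k:s[k] for k in s})
    if crop: im=im[crop[1]:crop[3],crop[0]:crop[2]]
    im=cv2.resize(im,None,fx=scale,fy=scale,interpolation=cv2.INTER_CUBIC)
    cv2.imwrite('pics/'+name+'.png',im[:,:,::-1])
def px2w(name,u,v,z):
    s=np.load('pics/'+name+'.npz'); R,t=s['R'],s['t']
    d=R.T@np.linalg.inv(s['mtx'])@np.array([u,v,1.]); c=-R.T@t
    return c+d*(z-c[2])/d[2]
def w2px(name,X):
    s=np.load('pics/'+name+'.npz'); p=s['mtx']@(s['R']@np.array(X)+s['t']); return p[:2]/p[2]
E
python3 - <<'E'
from h import *
save('scene','s0',scale=1.42); save('side','d0',scale=1.42)
for n in('s0','d0'):
    s=np.load(f'pics/{n}.npz');print(n,-s['R'].T@s['t'],s['R'][2])
st=ctrl.read_state();print(st['tool_pos'],st['ee_rot'],st['time_s'],ctrl.tip_extent)
E
```

```text
pics
s0 [ 0.89729289 -0.45366546  1.01514244] [-0.27137466  0.46632568 -0.84195971]
d0 [0.39306111 0.78834537 0.89174321] [ 0.15562173 -0.67888553 -0.71756276]
[ 0.22957994 -0.47183658  0.21786613] [-1.57213988e+00  7.47526165e-05 -2.68880840e+00] 0.1 0.022
```

View pics/s0.png

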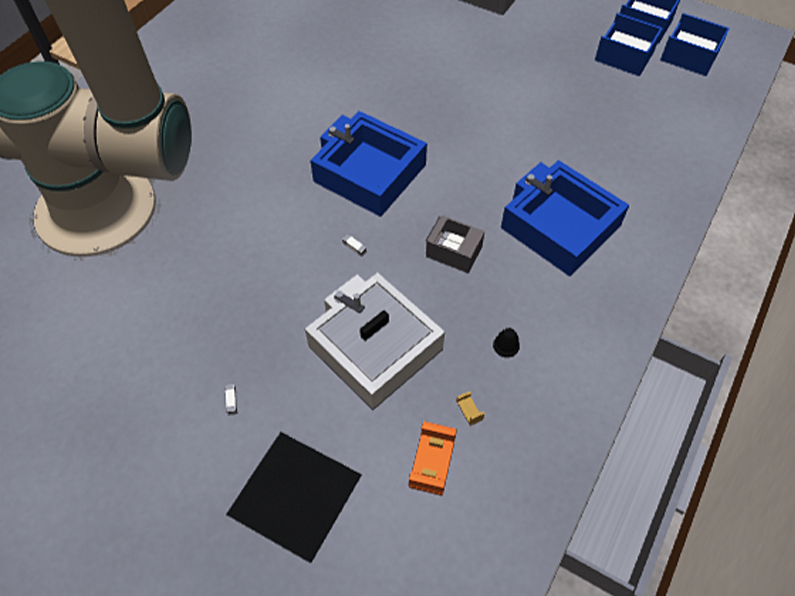

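View pics/d0.png

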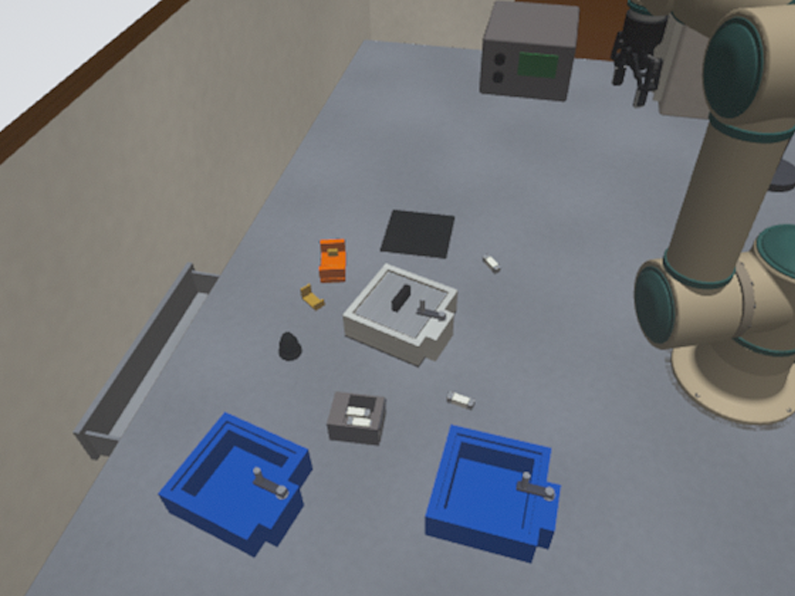

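The scene view shows the aluminium well at about (375,335), the caddy at (455,243), loose fuses at (354,244) and (231,399), and the mat at (295,497), all in 1.42x pixels. I'll take enlarged crops.

```bash
python3 - <<'E'
from h import *
for n,c,k in (('s0',(150,145,350,295),4),('d0',(225,140,365,320),3.3)):
    im=np.load(f'pics/{n}.npz')['image'][c[1]:c[3],c[0]:c[2]]
    cv2.imwrite(f'pics/{n}c.png',cv2.resize(im,None,fx=k,fy=k,interpolation=cv2.INTER_CUBIC)[:,:,::-1])
E
```

```text
(no output)
```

View pics/s0c.png

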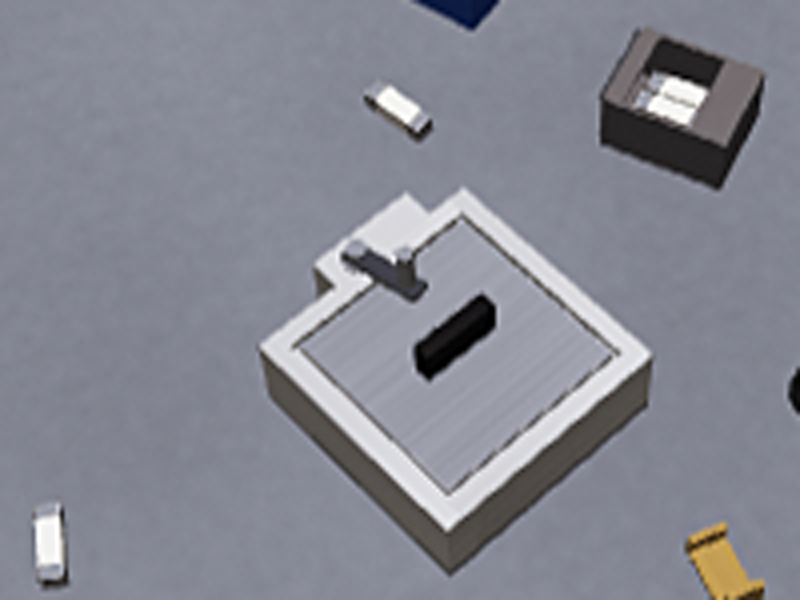

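View pics/d0c.png

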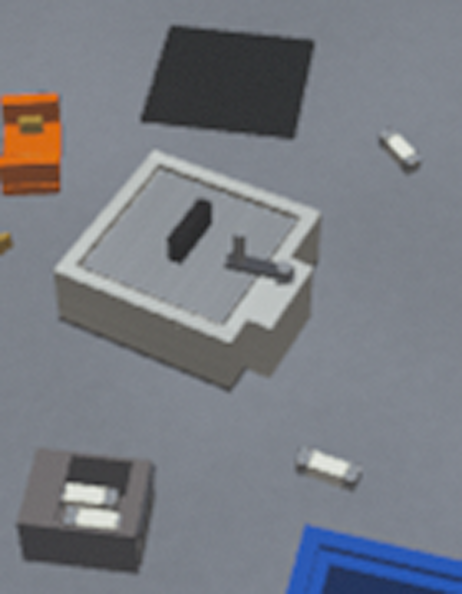

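```bash
cat > m.py <<'E'
from h import *
S=lambda u,v,z:px2w('s0',u/4+150,v/4+145,z)[:2]
D=lambda u,v,z:px2w('d0',u/3.3+225,v/3.3+140,z)[:2]
def rect(n,P):
    P=np.array(P);e=[np.linalg.norm(P[(i+1)%4]-P[i])*1e3 for i in range(4)]
    a=P[1]-P[0]+P[2]-P[3]
    print(n,'c',P.mean(0).round(4),'sides',np.round(e),'yaw01',round(np.arctan2(a[1],a[0]),3)); 
rect('wellS',[S(*p,.058) for p in((463,187),(652,355),(452,527),(261,347))])
rect('wellD',[D(*p,.058) for p in((232,340),(56,268),(155,151),(320,215))])
rect('cadS',[S(*p,.046) for p in((640,28),(764,73),(721,144),(601,97))])
rect('cadD',[D(*p,.046) for p in((137,540),(20,525),(38,450),(155,460))])
rect('mat',[px2w('s0',u/1.42,v/1.42,.003)[:2] for u,v in((282,433),(361,474),(311,561),(228,515))])
rect('matD',[D(*p,.003) for p in((295,138),(142,122),(172,26),(314,41))])
rect('covS',[S(*p,.0575) for p in((462,214),(622,353),(448,494),(293,347))])
for n,f,a,b in(('A S',S,(372,92),(426,131)),('A D',D,(301,456),(357,477)),('B S',S,(48,506),(50,580)),('B D',D,(384,134),(416,162))):
    a=f(*a,.012);b=f(*b,.012);d=b-a;print(n,(a+b)/2,np.hypot(*d),np.arctan2(d[1],d[0]))
print('postS',S(403,253,.096),'pivS',S(354,248,.075),'postD',D(239,238,.096))
for n,z,u,v in(('contact',0.02,469,408),('orange',.038,433,458),('boot',.03,507,343)): print(n,px2w('s0',u/1.42,v/1.42,z))
E
python3 m.py
python3 - <<'E'
from h import *
save('wrist','w0')
s=np.load('pics/w0.npz');print(-s['R'].T@s['t'],s['R'].round(3).tolist(),s['mtx'])
E
```

```text
wellS c [0.5889 0.0099] sides [152. 148. 151. 152.] yaw01 -0.278
wellD c [0.5854 0.0086] sides [151. 148. 151. 145.] yaw01 -0.293
cadS c [0.6065 0.2404] sides [81. 60. 78. 58.] yaw01 0.076
cadD c [0.6037 0.2416] sides [79. 61. 81. 65.] yaw01 0.086
mat c [ 0.6126 -0.2507] sides [135. 137. 135. 138.] yaw01 0.047
matD c [ 0.6075 -0.2491] sides [137. 139. 136. 137.] yaw01 0.045
covS c [0.5882 0.0103] sides [127. 126. 124. 126.] yaw01 -0.273
A S [0.45555338 0.15918836] 0.04542699341190937 -0.19215270457689643
A D [0.45066436 0.1621996 ] 0.042760817953256244 2.9161171602476514
B S [ 0.44615225 -0.18113113] 0.0439471077781417 -0.895640441212289
B D [ 0.4440171 -0.1798023] 0.04339205550120855 2.3840743467062637
postS [0.54490188 0.02832678] pivS [0.51173616 0.02853477] postD [0.54234442 0.03434596]
contact [ 0.76722924 -0.01653117  0.02      ]
orange [ 0.76051743 -0.11793577  0.038     ]
boot [0.76971272 0.10675704 0.03      ]
[ 0.30490439 -0.4359619   0.37402701] [[0.438, -0.899, -0.002], [-0.849, -0.414, 0.328], [-0.296, -0.142, -0.945]] [[312.07070435   0.         276.6695952 ]
 [  0.         312.07070435 209.50778539]
 [  0.           0.           1.        ]]
```

Both cameras agree: well about (0.587, 0.009) with yaw about -0.28, tab about 0.26 rad, caddy (0.605, 0.241), mat (0.610, -0.250). I'll move in, check the finger geometry and take a wrist view over the well.

```bash
cat >> h.py <<'E'
from scipy.spatial.transform import Rotation as Ro
W=np.array([.5872,.0093]); WY=-.28
def down(yaw):
    j=np.arctan2(*ctrl.read_state()['tool_pos'][1::-1])-np.pi/2
    return [-np.pi/2,0,yaw+np.pi*round((j-yaw)/np.pi)]
def wl(x,y,z): # well frame -> world
    c,s=np.cos(WY),np.sin(WY); return [W[0]+c*x-s*y,W[1]+s*x+c*y,z]
def st():
    s=ctrl.read_state(); print('t%.1f'%s['time_s'],np.round(s['tool_pos'],4),np.round(s['ee_rot'],3),'F',np.round(s['wrist_force'],1),'open %.4f'%s['opening'])
E
python3 - <<'E'
from h import *
ctrl.move_pose([.47,.04,.30],down(WY)); 
ctrl.move_gripper(0.0); print(ctrl.tip_extent); ctrl.move_gripper(.03); print(ctrl.tip_extent); st()
save('wrist','w1',scale=1.42)
for p in [wl(a,b,.058) for a,b in((-.076,-.076),(.076,-.076),(.076,.076),(-.076,.076),(-.081,0))]: print(w2px('w1',p)*1.42)
E
```

```text
0.022
0.022
t3.4 [0.47 0.04 0.3 ] [-1.571 -0.     2.862] F [-0.3  0.2 -0.1] open 0.0299
[474.9632259  190.29373313]
[487.14079393 -13.2405611 ]
[288.3736441  -13.31051166]
[301.7361119  190.22348748]
[388.3646244  196.06897049]
```

View pics/w1.png

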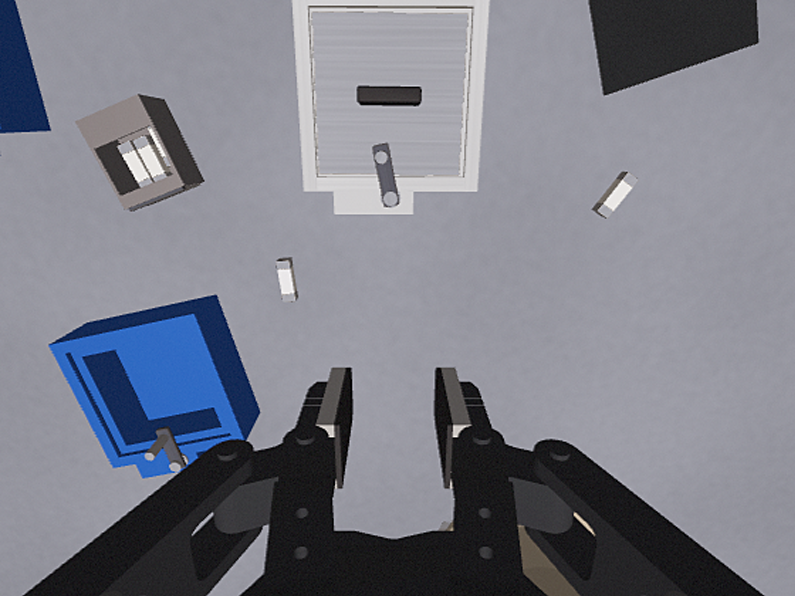

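```bash
python3 - <<'E'
from h import *
P=lambda u,v,z:px2w('w1',u/1.42,v/1.42,z)[:2]
a,b=P(304,191,.058),P(478.5,192,.058); d=a-b
print(a,b,np.hypot(*d),np.arctan2(d[1],d[0])-np.pi/2)
n=d/np.hypot(*d); print('W from corners',(a+b)/2+.076*np.array([n[1],-n[0]]))
print('rib top',P(389.5,91,.083)); print('post',P(381,157,.096),'piv tip',P(391,199,.075), 'exp piv',wl(-.081,0,0))
E
```

```text
[0.53398676 0.10165972] [ 0.49086764 -0.04540516] 0.15325578423800815 -0.28520476975751863
W from corners [0.58535711 0.00674438]
rib top [0.58760576 0.00776763]
post [0.54336841 0.02734871] piv tip [0.50816159 0.02953711] exp piv [np.float64(0.5093545094968276), np.float64(0.03168480753369321), 0]
```

```bash
sed -i 's/^W=.*/W=np.array([.587,.008]); WY=-.283/' h.py; cat >> h.py <<'E'
def arc(tabs,z,rate=.08):
    y0=ctrl.read_state()['ee_rot'][2]
    for a in tabs:
        x,y=-.081+.035*np.cos(a),.035*np.sin(a)
        yaw=WY+a; yaw+=np.pi*round((y0-yaw)/np.pi); y0=yaw
        ctrl.movel(wl(x,y,z),[-np.pi/2,0,yaw],rate=rate)
E
python3 - <<'E'
from h import *
a=.22; x,y=-.081+.035*np.cos(a),.035*np.sin(a)
# end-of-arc yaw must be in range: choose the branch now
yaw=WY+a-np.pi
print([ctrl.inverse_kinematics(wl(-.081+.035*np.cos(b),.035*np.sin(b),.092),[-np.pi/2,0,WY+b-np.pi]) is not None for b in(.22,.9,1.62)])
ctrl.move_pose(wl(x,y,.16),[-np.pi/2,0,yaw]); ctrl.move_gripper(.034)
ctrl.movel(wl(x,y,.094),rate=.1); st()
ctrl.move_gripper(.015,20); st()
arc(np.linspace(.3,1.64,9),.094); st()
ctrl.move_gripper(.034); st()
ctrl.movel(wl(-.081,.035,.18),rate=.15)
q=[.42,.03,.30]; ctrl.move_pose(q,[-np.pi/2,0,WY-np.pi]); save('wrist','w2',scale=1.42)
E
```

```text
[True, True, True]
t5.1 [0.5446 0.0284 0.0947] [-1.571e+00  1.000e-03  3.079e+00] F [ 0.9 -0.1 -0.1] open 0.0338
t5.5 [0.5444 0.0284 0.0944] [-1.571e+00  1.000e-03  3.079e+00] F [0.8 0.5 0.1] open 0.0151
t8.2 [0.5169 0.0647 0.0941] [-1.571  0.    -1.791] F [ 0.8 -0.5  0.8] open 0.0153
t8.6 [0.5168 0.0647 0.094 ] [-1.571 -0.    -1.786] F [ 0.2 -0.3 -0.4] open 0.0335
```

View pics/w2.png

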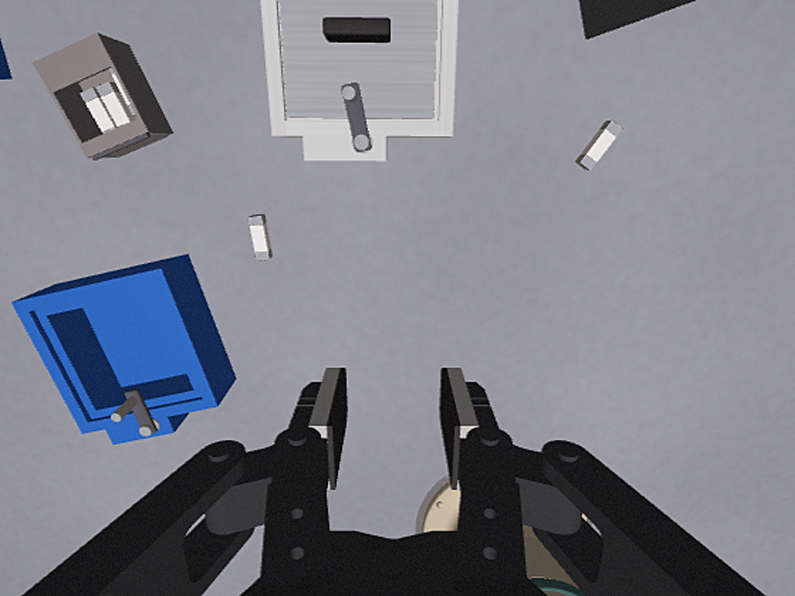

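The tab is still at about 0.2 rad: the post at (349,91) has not moved, so the fingers missed it. I'll check the fingertip height by projecting it into this picture.

```bash
python3 - <<'E'
from h import *
s=ctrl.read_state(); st(); T=Ro.from_euler('xyz',s['ee_rot']).as_matrix(); p=np.array(s['tool_pos'])
for y in(-.02,-.01,0,.01,.022):
    print(y,[(w2px('w2',p+T@np.array([x,y,z]))*1.42).round().tolist() for x in (-.011,.011) for z in(-.0168,.0168)])
P=lambda u,v,z:px2w('w2',u/1.42,v/1.42,z)[:2]
print('post',P(349,91,.096),'piv',P(362,143,.075))
E
```

```text
t10.7 [0.42   0.03   0.2992] [-1.570e+00 -1.000e-03  2.859e+00] F [ 0.6  0.1 -0. ] open 0.0341
-0.02 [[341.0, 368.0], [438.0, 368.0], [343.0, 422.0], [436.0, 422.0]]
-0.01 [[344.0, 355.0], [436.0, 355.0], [346.0, 407.0], [434.0, 407.0]]
0 [[346.0, 343.0], [433.0, 343.0], [348.0, 393.0], [432.0, 393.0]]
0.01 [[349.0, 333.0], [431.0, 333.0], [351.0, 380.0], [430.0, 380.0]]
0.022 [[351.0, 322.0], [429.0, 322.0], [353.0, 367.0], [428.0, 367.0]]
post [0.54417983 0.02659929] piv [0.5072748  0.02958528]
```

The projection suggests the tips sit about 40 mm higher than tip_extent says. I'll settle it by touching bare bench gently at several openings.

```bash
python3 - <<'E'
from h import *
ctrl.move_pose([.44,-.03,.09],down(0))
for op in(.0,.014,.062):
    ctrl.move_gripper(op)
    f0=ctrl.read_state()['wrist_force'][2]; z=.06 if op==0 else zc+.012
    ctrl.movel([.44,-.03,z],rate=.1)
    while z>-.03:
        z-=.002; ctrl.movel([.44,-.03,z],rate=.05); s=ctrl.read_state()
        if abs(s['wrist_force'][2]-f0)>4: break
    print(op,'contact cmd z',round(z,4)); st(); zc=z
    ctrl.movel([.44,-.03,z+.012],rate=.1)
ctrl.movel([.44,-.03,.15])
st()
E
```

```text
0.0 contact cmd z -0.014
t23.9 [ 0.4403 -0.03   -0.0127] [-1.571 -0.     0.   ] F [-5.6 -0.3 13.9] open 0.0000
0.014 contact cmd z -0.014
t26.2 [ 0.4402 -0.03   -0.0125] [-1.571  0.     0.   ] F [-8.5  1.1 16.3] open 0.0142
0.062 contact cmd z -0.02
t29.4 [ 0.4401 -0.03   -0.0183] [-1.571e+00  1.000e-03  0.000e+00] F [-9.6  1.5 18.6] open 0.0626
t30.9 [ 0.4395 -0.0299  0.1488] [-1.57   0.002 -0.   ] F [-0.  -0.5 -0.5] open 0.0620
```

The real fingertips are about 12.5 mm behind the reported TCP, about 18.5 mm when open at 62 mm. So the documented +22 mm is about 35 mm too long. I'll put that correction into the heights and retry the tab.

```bash
cat >> h.py <<'E'
def zt(tip,op=.012): # commanded TCP z for a fingertip height (measured by touch; doc value is off by 35 mm)
    return tip-.0125-.006*(op/.062)**2
E
python3 - <<'E'
from h import *
a=.2; x,y=-.081+.035*np.cos(a),.035*np.sin(a)
yaw=WY+a-np.pi; z=zt(.071)
ctrl.move_gripper(.034)
ctrl.move_pose(wl(x,y,.12),[-np.pi/2,0,yaw])
ctrl.movel(wl(x,y,z),rate=.1); st()
ctrl.move_gripper(.015,20); st()
arc(np.linspace(.3,1.64,9),z); st()
ctrl.move_gripper(.034); st()
ctrl.movel(wl(-.081,.035,.18),rate=.15)
q=[.42,.03,.30]; ctrl.move_pose(q,[-np.pi/2,0,WY-np.pi]); save('wrist','w3',scale=1.42)
E
```

```text
t34.9 [0.5445 0.0277 0.0589] [-1.571e+00  1.000e-03  3.059e+00] F [ 0.6 -0.5 -0.5] open 0.0341
t35.2 [0.5443 0.0277 0.0587] [-1.571e+00  1.000e-03  3.059e+00] F [ 0.4 -0.2 -0.7] open 0.0152
t38.0 [0.5168 0.0648 0.0583] [-1.571  0.    -1.791] F [ 0.4  1.  -0.1] open 0.0152
t38.3 [0.5167 0.0648 0.0582] [-1.571  0.    -1.786] F [ 0.8 -0.1  0.1] open 0.0339
```

View pics/w3.png

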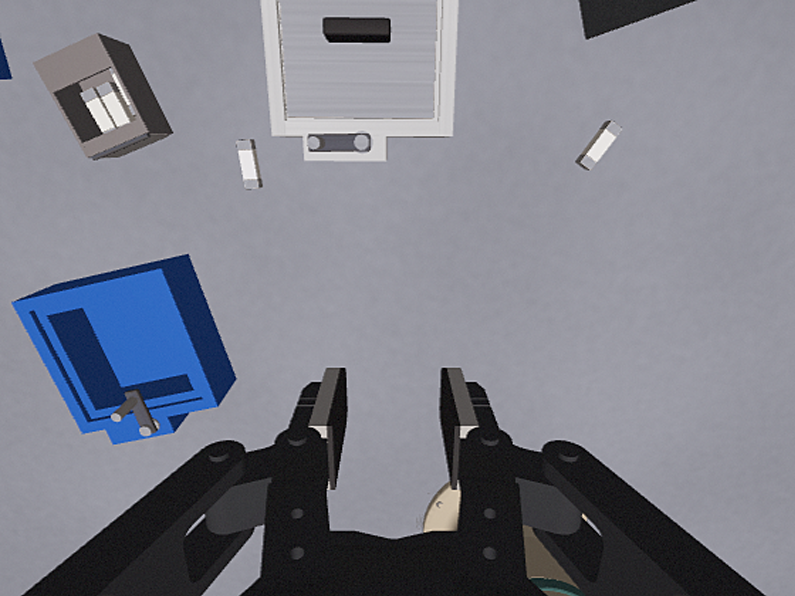

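The tab now lies along the near rim at about 1.57 rad, with its post at (315,143). Fuse A has been knocked to (249,164). Now the cover.

```bash
python3 - <<'E'
from h import *
ctrl.move_gripper(.04)
ctrl.move_pose(wl(0,0,.14),down(WY-np.pi/2)); st()
ctrl.movel(wl(0,0,zt(.060)),rate=.08); st()
ctrl.move_gripper(.0,70); ctrl.pause(.2); st()
ctrl.movel(wl(0,0,.075),rate=.05); ctrl.movel(wl(0,0,.16),rate=.15); st()
s=ctrl.read_state()
if s['opening']>.008:
    ctrl.move_pose([.610,-.250,.13],[-np.pi/2,0,s['ee_rot'][2]+.046-WY])
    ctrl.movel([.610,-.250,zt(.013)],rate=.1); st()
    ctrl.movel([.610,-.250,zt(.0115)],rate=.02); st()
    ctrl.move_gripper(.04); st()
    ctrl.movel([.610,-.250,.15]); 
    ctrl.move_pose([.50,.13,.30],down(0)); save('wrist','w4',scale=1.42); save('scene','s4',scale=1.42); st()
E
```

```text
t42.4 [0.5871 0.008  0.1406] [-1.57   0.    -1.855] F [-0.2 -0.6  0.2] open 0.0399
t43.7 [0.5875 0.008  0.048 ] [-1.57   0.    -1.854] F [ 1.6 -0.1  1.4] open 0.0404
t44.3 [0.5874 0.008  0.0479] [-1.57   0.    -1.854] F [-1.2  0.3  5.2] open 0.0105
t45.7 [0.5864 0.008  0.1586] [-1.573 -0.    -1.854] F [ 0.7  0.2 -2.5] open 0.0101
t48.1 [ 0.6105 -0.2502  0.0013] [-1.569e+00 -1.000e-03 -1.525e+00] F [-0.5 -0.3 -1.5] open 0.0107
t48.4 [ 0.6101 -0.25   -0.001 ] [-1.571 -0.    -1.525] F [ 0.2 -0.3 -1.6] open 0.0105
t48.8 [ 0.6101 -0.2501 -0.001 ] [-1.57  -0.    -1.525] F [-0.5  0.3  1.7] open 0.0398
t52.0 [0.5001 0.1296 0.2996] [-1.571e+00 -1.000e-03  3.141e+00] F [ 0.8  0.5 -0.6] open 0.0403
```

View pics/w4.png

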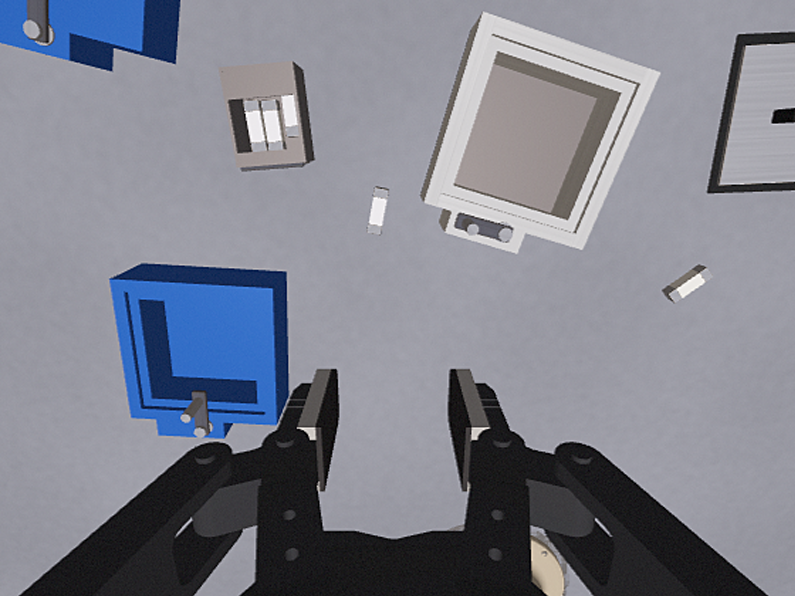

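View pics/s4.png

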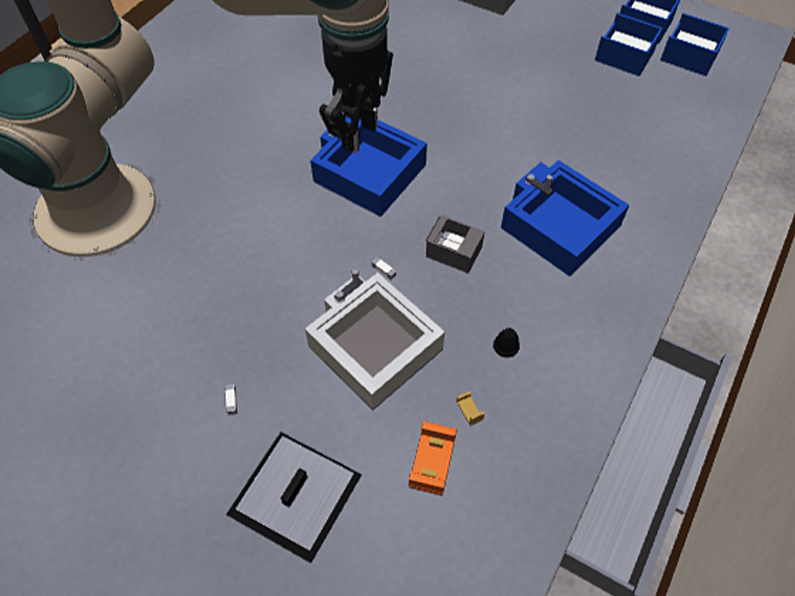

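The cover lies flat on the mat. The caddy holds three fuses and seems not to have moved. I'll re-measure it and the knocked fuse, then grasp the caddy and tip it.

```bash
cat >> h.py <<'E'
def cpose(edge,yaw,th,Rt,off): # caddy bottom edge at mouth held at edge; tilt th
    Rc=(Ro.from_euler('z',yaw)*Ro.from_euler('y',-th)).as_matrix()
    c=np.array(edge)-Rc@np.array([-.04,0,-.023])
    return (c+Rc@off).tolist(), Ro.from_matrix(Rc@Rt).as_euler('xyz').tolist()
E
cat > m2.py <<'E'
from h import *
P=lambda u,v,z:px2w('w4',u/1.42,v/1.42,z)[:2]
def rect(n,P):
    P=np.array(P);e=[np.linalg.norm(P[(i+1)%4]-P[i])*1e3 for i in range(4)]
    a=P[1]-P[0]+P[2]-P[3]
    print(n,'c',P.mean(0).round(4),'sides',np.round(e),'yaw01',round(np.arctan2(a[1],a[0]),3))
rect('cad',[P(*p,.046) for p in((240,168),(221,66),(293,62),(306,163))])
for n,a,b in(('A',(382,188),(374,234)),('B',(703,267),(668,297))):
    a=P(*a,.012);b=P(*b,.012);d=a-b;print(n,(a+b)/2,np.hypot(*d),np.arctan2(d[1],d[0]))
Rt=Ro.from_euler('xyz',[-np.pi/2,0,-np.pi]).as_matrix()
q=[cpose(wl(.022,0,.072),WY,t,Rt,np.array([0,0,-.0355])) for t in(0,.3,.6,.9)]
print([ctrl.inverse_kinematics(*x) is not None for x in q]); print(np.round(q[2][0],3),np.round(q[2][1],2))
E
python3 m2.py
```

```text
cad c [0.6054 0.2383] sides [81. 60. 80. 59.] yaw01 0.075
A [0.51984489 0.14367897] 0.046076156954269004 -0.183990577266501
B [ 0.4464227  -0.17749733] 0.0441815456295458 -0.7310578344295392
[True, True, True, True]
[ 0.647 -0.009  0.084] [-1.57  0.6   2.86]
```

```bash
cat > tip.py <<'E'
from h import *
c=[.6055,.2395]; yaw=.078
ctrl.move_gripper(.085)
ctrl.move_pose([*c,.10],down(yaw)); r=ctrl.read_state()['ee_rot']
zg=zt(.006,.062); ctrl.movel([*c,zg],rate=.08); st()
ctrl.move_gripper(.04,50); ctrl.pause(.2); st()
ctrl.movel([*c,.04],rate=.06); ctrl.movel([*c,.10],rate=.12); st()
s=ctrl.read_state()
if s['opening']<.055: raise SystemExit('no caddy')
Rt=Ro.from_euler('z',-yaw).as_matrix()@Ro.from_euler('xyz',s['ee_rot']).as_matrix()
off=np.array([0,0,zg-.023]); np.savez('cad.npz',Rt=Rt,off=off,c=c,yaw=yaw,zg=zg)
E0=wl(.022,0,.072)
p,o=cpose(wl(.022,0,.10),WY,0,Rt,off); ctrl.movel(p,o,rate=.18)
for th in(0,.15,.25,.35,.4,.45,.5,.55,.6):
    ctrl.movel(*cpose(E0,WY,th,Rt,off),rate=.06); 
    if th>.2: ctrl.pause(.35)
ctrl.pause(.5); st(); save('side','d5',(225,150,425,300),4); save('scene','s5',(150,145,350,295),4)
E
python3 tip.py
```

```text
t56.7 [ 0.6059  0.2396 -0.0118] [-1.571e+00 -1.000e-03  7.800e-02] F [-0.2  0.9 -0.8] open 0.0852
t57.2 [ 0.6058  0.2396 -0.0119] [-1.571e+00 -1.000e-03  7.800e-02] F [-0.5  0.4  4.1] open 0.0616
t58.9 [0.6051 0.2394 0.0991] [-1.571e+00  1.000e-03  7.800e-02] F [ 0.3 -0.1 -2.5] open 0.0618
t66.0 [ 0.6466 -0.0093  0.0843] [-1.571 -0.599 -0.283] F [ 0.   0.4 -2.3] open 0.0615
```

View pics/s5.png

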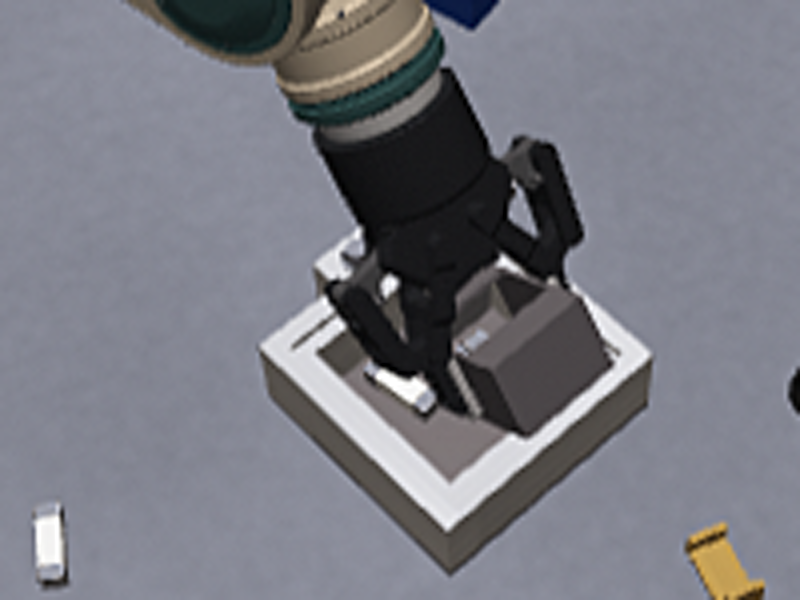

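One fuse is in the pit at (400,388), and at least one is still in the caddy at (470,343). I'll tip further, to 0.85.

```bash
cat > tip2.py <<'E'
from h import *
d=np.load('cad.npz'); E0=wl(.022,0,.072)
def fz():
    v=[]
    for _ in range(8): v.append(ctrl.read_state()['wrist_force'][2]); ctrl.pause(.05)
    return round(float(np.mean(v)),2)
print('fz',fz())
for th in(.65,.7,.75,.8,.85): ctrl.movel(*cpose(E0,WY,th,d['Rt'],d['off']),rate=.06); print(th,fz())
st(); save('scene','s6',(150,145,350,295),4)
E
python3 tip2.py
```

```text
fz -1.44
0.65 -1.41
0.7 -1.23
0.75 -1.27
0.8 -1.06
0.85 -1.32
t69.8 [ 0.6426 -0.0082  0.094 ] [-1.571 -0.849 -0.283] F [-1.2  0.2 -1. ] open 0.0615
```

View pics/s6.png

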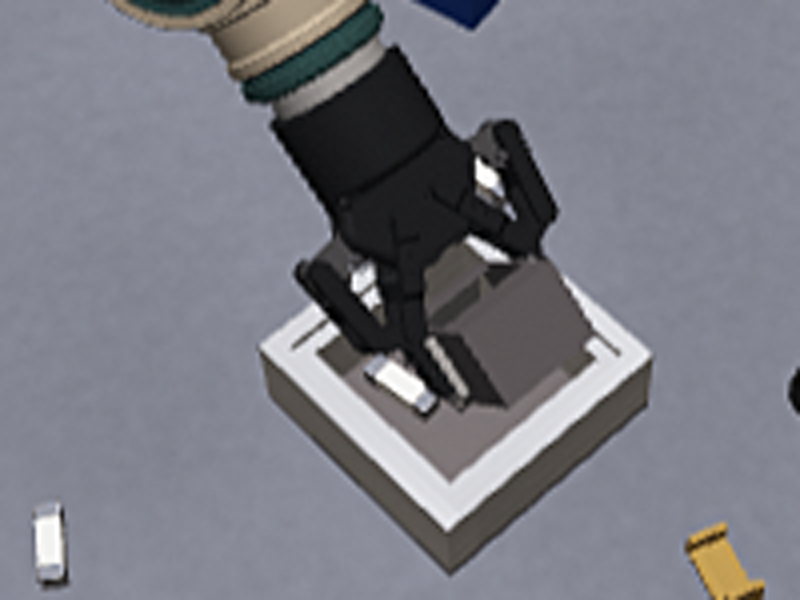

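The wrist force fell to about 1.3 N, against 1.6 N for the empty caddy alone, so it should be empty. I'll stand it back and look from above.

```bash
python3 - <<'E'
from h import *
d=np.load('cad.npz'); c=d['c'].tolist(); zg=float(d['zg'])
for th,z in((.85,.095),(.5,.1),(0,.11)): ctrl.movel(*cpose(wl(.022,0,z),WY,th,d['Rt'],d['off']),rate=.1)
ctrl.movel([*c,.09],down(float(d['yaw'])),rate=.2)
ctrl.movel([*c,zg+.004],rate=.1); ctrl.movel([*c,zg+.001],rate=.02); st()
ctrl.move_gripper(.085); st()
ctrl.movel([*c,.12]); ctrl.move_pose([.50,.12,.30],down(0)); save('wrist','w7',scale=1.42); st()
E
```

```text
t75.8 [ 0.6055  0.2395 -0.0115] [-1.571  0.    -3.064] F [ 0.   0.5 -1.2] open 0.0616
t76.2 [ 0.6057  0.2396 -0.0112] [-1.571  0.    -3.064] F [ 0.2  0.1 -0.2] open 0.0846
t80.0 [0.5    0.12   0.2998] [-1.571  0.    -0.   ] F [ 0.2 -0.1 -0. ] open 0.0851
```

View pics/w7.png

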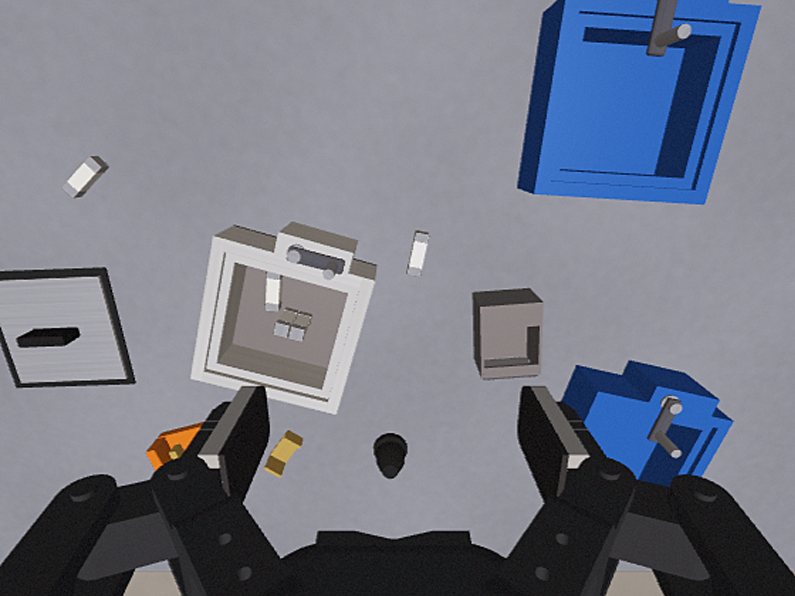

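```bash
python3 - <<'E'
from h import *
im=np.load('pics/w7.npz')['image'][155:285,130:310]
cv2.imwrite('pics/w7c.png',cv2.resize(im,None,fx=4.4,fy=4.4,interpolation=cv2.INTER_CUBIC)[:,:,::-1])
E
```

```text
(no output)
```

View pics/w7c.png

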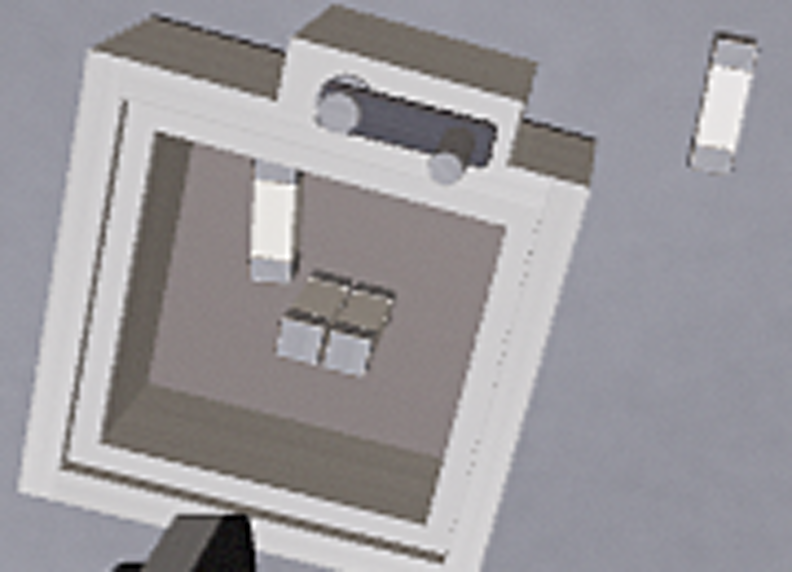

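```bash
python3 - <<'E'
from h import *
P=lambda u,v,z:px2w('w7',130+u/4.4,155+v/4.4,z)[:2]
Q=lambda u,v,z:px2w('w7',u/1.42,v/1.42,z)[:2]
c,s=np.cos(WY),np.sin(WY); L=lambda p:(np.array([[c,s],[-s,c]])@(p-W)).round(4)
print('standing tops',L(P(302,339,.05)),L(P(349,350,.05)),'base',L(P(335,275,.005)))
print('lying',L(P(275,170,.019)),L(P(272,270,.019)))
print('well corner chk',L(P(93,52,.058)),L(P(588,187,.058)))
for n,a,b in(('A',P(736,38,.014),P(712,168,.014)),('B',Q(102,158,.013),Q(69,194,.013))):
    d=a-b; print(n,(a+b)/2,np.hypot(*d),np.arctan2(d[1],d[0]))
S=lambda u,v:px2w('s4',u/1.42,v/1.42,.012)[:2]
print('A scene',S(384,268),'B scene',S(231,398))
E
```

```text
standing tops [0.0012 0.0015] [0.0007 0.0168] base [-0.0041  0.0014]
lying [-0.0409 -0.0236] [-0.0059 -0.0177]
well corner chk [-0.0753 -0.0744] [-0.076   0.0757]
A [0.52002626 0.14514665] 0.0443574853607215 2.981279391246214
B [ 0.44372268 -0.17781054] 0.05184886530082092 2.2760640493136317
A scene [0.52404916 0.14378562] B scene [ 0.44642124 -0.17997082]
```

All three caddy fuses are in the pit: one lying at local y=-0.02 and two standing on end near the centre, tops at 50 mm, below the cover. The caddy is empty and upright. Next, the loose fuses A and B go into free spots.

```bash
cat > pick.py <<'E'
from h import *
def pick(c,yaw,dst,dyaw):
    ctrl.move_gripper(.036)
    ctrl.move_pose([*c,.09],down(yaw)); ctrl.movel([*c,zt(.003)],rate=.08); st()
    ctrl.move_gripper(0,40); ctrl.pause(.1); st()
    ctrl.movel([*c,.10],rate=.12); o=ctrl.read_state()['opening']
    if o<.009: print('MISSED'); return False
    ctrl.move_pose(wl(*dst,.10),down(dyaw)); ctrl.movel(wl(*dst,zt(.055)),rate=.08); st()
    ctrl.move_gripper(.021); ctrl.pause(.2); ctrl.movel(wl(*dst,.12)); return True
if pick([.5207,.1445],-.175,(.033,0),WY+np.pi/2):
    pick([.4457,-.179],-.81,(-.005,.039),WY)
ctrl.move_pose([.42,.03,.33],[-np.pi/2,0,WY-np.pi]); save('wrist','w8',(120,0,420,200),2.66); save('scene','s8',(100,130,370,330),2.9); st()
E
python3 pick.py
```

```text
t82.8 [ 0.5211  0.1446 -0.0091] [-1.57e+00 -1.00e-03 -1.75e-01] F [ 0.5 -0.1 -0.4] open 0.0361
t83.2 [ 0.5211  0.1446 -0.0091] [-1.57e+00 -1.00e-03 -1.75e-01] F [-1.4  0.6  4.8] open 0.0131
t86.4 [ 0.6191 -0.0013  0.0429] [-1.57   0.    -1.854] F [ 0.3 -0.8 -0.1] open 0.0125
t90.5 [ 0.4461 -0.1792 -0.0091] [-1.57e+00 -1.00e-03 -8.10e-01] F [0.4 0.8 0.7] open 0.0359
t91.0 [ 0.4461 -0.1792 -0.0092] [-1.57e+00 -1.00e-03 -8.10e-01] F [-1.3 -0.1  5.3] open 0.0130
t95.5 [0.5935 0.0469 0.0428] [-1.571e+00  1.000e-03  2.859e+00] F [ 0.8 -0.3 -0.6] open 0.0129
t97.8 [0.4203 0.03   0.3281] [-1.57  -0.003  2.859] F [-0.4 -0.2 -1.2] open 0.0210
```

View pics/s8.png

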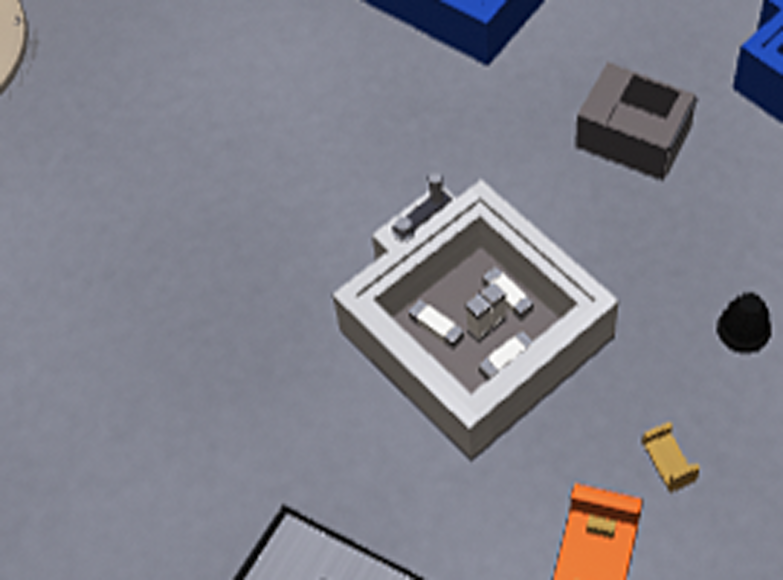

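All five fuses are in the pit, three lying and two standing upright clear of the cover, and the caddy is upright. Now I'll bring the cover back.

```bash
cat > cov.py <<'E'
from h import *
ctrl.move_gripper(.04); m=[.610,-.250]
ctrl.move_pose([*m,.10],[-np.pi/2,0,-1.525]); ctrl.movel([*m,zt(.011)],rate=.08); st()
ctrl.move_gripper(0,70); ctrl.pause(.2); st()
ctrl.movel([*m,.13],rate=.1); st()
if ctrl.read_state()['opening']<.008: raise SystemExit('missed')
ctrl.move_pose(wl(0,0,.11),[-np.pi/2,0,WY-np.pi/2]); ctrl.pause(.2)
ctrl.movel(wl(0,0,zt(.070)),rate=.06); ctrl.pause(.1); st()
for tip in(.067,.065,.064,.063,.062,.061,.0605,.060):
    ctrl.movel(wl(0,0,zt(tip)),rate=.03); ctrl.pause(.1); f=ctrl.read_state()['wrist_force']; print(tip,np.round(f,1))
    if np.linalg.norm(f)>10: break
st()
E
python3 cov.py
```

```text
t101.5 [ 0.6104 -0.2502 -0.0009] [-1.570e+00 -1.000e-03 -1.525e+00] F [-0.2  0.9  0.1] open 0.0401
t102.1 [ 0.6103 -0.2502 -0.0011] [-1.57  -0.    -1.525] F [-0.4  0.6  4.2] open 0.0105
t103.6 [ 0.6096 -0.2498  0.1289] [-1.572e+00  1.000e-03 -1.525e+00] F [-0.6 -0.5 -1.5] open 0.0103
t105.9 [0.5874 0.008  0.0579] [-1.57   0.    -1.854] F [ 0.8  0.2 -2.8] open 0.0103
0.067 [ 0.3  0.1 -1. ]
0.065 [ 0.2  0.4 -1.7]
0.064 [ 0.4  1.1 -1.9]
0.063 [ 0.4  0.6 -2.1]
0.062 [ 0.1  0.5 -2.1]
0.061 [-0.2 -0.1 -2.2]
0.0605 [-0.9  0.9 -0.9]
0.06 [-3.   0.7  6.9]
t108.7 [0.5872 0.008  0.0479] [-1.57   0.    -1.854] F [-3.   0.7  6.9] open 0.0105
```

It seated at the same height as at the first grasp, with no sideways force. I'll release it and look.

```bash
python3 - <<'E'
from h import *
ctrl.move_gripper(.04); ctrl.movel(wl(0,0,.13),rate=.1)
ctrl.move_pose([.44,.04,.30],[-np.pi/2,0,WY-np.pi]); st()
save('wrist','w9',(160,0,360,150),4)
E
```

```text
t111.5 [0.44   0.04   0.2993] [-1.570e+00 -1.000e-03  2.859e+00] F [-0.2  0.8 -0.3] open 0.0396
```

View pics/w9.png

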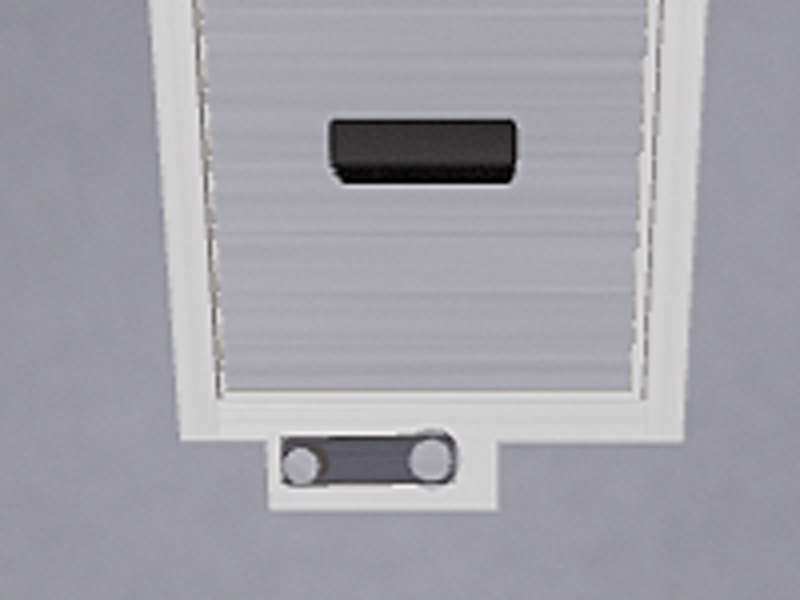

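The cover is flat in its frame. It sits about 2 mm towards +y (gap wider on the right, near col 640), which is within its play. Now the tab goes back.

```bash
python3 - <<'E'
from h import *
z=zt(.071); a=1.57; ctrl.move_gripper(.034)
x,y=-.081+.035*np.cos(a),.035*np.sin(a)
ctrl.move_pose(wl(x,y,.12),[-np.pi/2,0,WY+a-np.pi]); ctrl.movel(wl(x,y,z),rate=.1); st()
ctrl.move_gripper(.015,20)
arc(np.linspace(1.45,.05,10),z); st()
ctrl.move_gripper(.034); a=.08
s=ctrl.read_state()['tool_pos']; ctrl.movel([s[0],s[1],.15],rate=.15)
ctrl.move_pose([.40,.05,.30],[-np.pi/2,0,WY-np.pi]); st()
ctrl.pause(.5); a=np.load('pics/w9.npz')
save('wrist','wA',scale=1); s1=cv2.imread('pics/wA.png')
sc=ctrl.snapshot('scene'); np.savez('pics/sA.npz',**sc)
k=lambda im,c,f:cv2.resize(im[c[1]:c[3],c[0]:c[2]],None,fx=f,fy=f,interpolation=cv2.INTER_CUBIC)
L=k(s1,(80,0,380,200),2.66); Rr=k(sc['image'][:,:,::-1],(150,145,350,295),2)
out=np.zeros((600,800,3),np.uint8); out[:300,:400]=Rr; l=k(s1,(60,0,360,225),1.33)
out[300:300+l.shape[0],:l.shape[1]]=l[:300]; out[:300,400:]=cv2.resize(sc['image'][:,:,::-1],(400,300)); cv2.imwrite('pics/final.png',out)
E
```

```text
t113.9 [0.5195 0.0642 0.059 ] [-1.57   0.    -1.855] F [-0.4  0.4 -0.2] open 0.0340
t117.3 [0.5433 0.0226 0.0583] [-1.571  0.     2.915] F [-0.5  0.6  0.2] open 0.0145
t119.2 [0.4002 0.0499 0.2984] [-1.570e+00 -2.000e-03  2.859e+00] F [ 0.5  0.5 -0.4] open 0.0342
```

View pics/final.png

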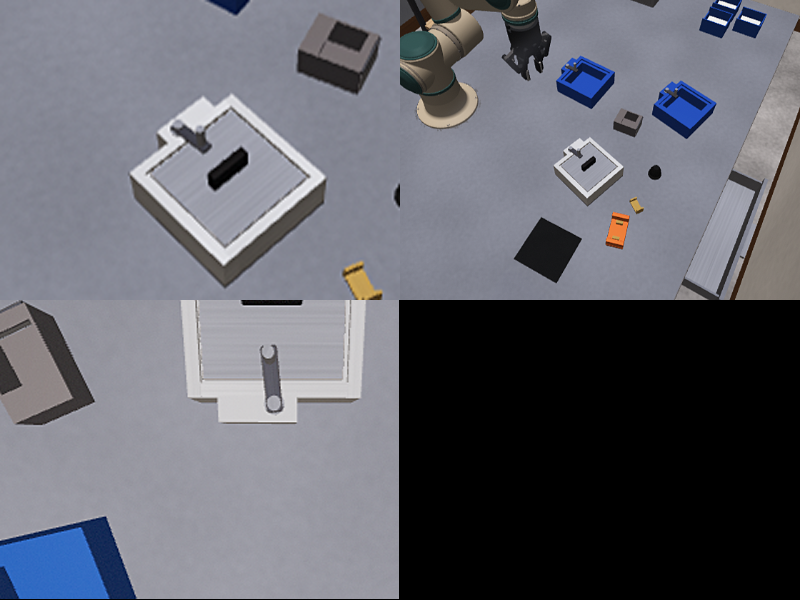

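The tab is back over the cover at about 0.1 rad, the cover is flat, the caddy stands upright and the bystanders have not moved. The caddy was set down turned by 180° about vertical, which the task allows. Handing in.

```bash
python3 -c "
from h import *
ctrl.hand_in(); st()"
```

```text
the job is handed in; nothing more can be done
the job is handed in; nothing more can be done
```

The job is done and handed in at about 120 s of the 210 s limit; the hand-in gives no verdict.

**What I did**
- I turned the tab aside, laid the cover flat on the mat, and tipped the caddy to 0.85 rad over the well. Its three fuses went into the pit.
- I stood the caddy back on the bench and put both loose fuses into the pit.
- I seated the cover again and turned the tab back over it.

**Last checks**
- **Fuses:** the last picture with the cover off showed all five in the pit. Three were lying and two standing on end, with tops about 50 mm up, just below the cover at 52 mm.
- **Cover:** it seated at the same height as when first grasped and lies flat. It sits about 2 mm off centre towards +y, within its play.
- **Tab, caddy and bystanders:** the tab reads about 0.1 rad, and the caddy stands upright. By eye, the carrier, contact and boot are where they were. The arm was clear of everything.

**What disagreed or went wrong**
- **Fingertip offset:** the documented 22 mm is wrong here. A touch test on the bench put the tips about 12.5 mm behind the reported TCP, so my first try at the tab passed above the post. I corrected all heights after that.
- **Knocked fuse:** one loose fuse was moved during the run, so I measured it again before picking it up.
- **Caddy direction:** I set it down turned half round (flap end away from the robot), which the rules do not forbid.

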